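# Clamp a wafer cassette in its inspection nest through the L-shaped gate

### The job

Clamp the black wafer cassette in its nest: with your fingertips push the red knob along the long leg of its L-shaped slot to the corner, so that the jaw seats the cassette against the two steel back stops, then push the knob sideways to the very end of the short leg, where the clamp is locked. Only push the knob, never pinch it, keep the robot off the black cassette and do not lift it, and leave the other things on the bench where they are.

Things in the scene. Friction and masses are not known exactly. Their poses are not given: they have to be found in the camera images.
- station: fixed aluminium base plate 385 x 170 x 12 mm with clamp housing and nest. Origin at bench level below the knob's axis with the clamp fully open. +x is the clamping direction (roughly world +y, to the robot's left), +y points roughly back to the robot, z up. Housing: a box x -50..95, y -65..65 mm, flat top plate at z = 62 mm, bare but for the knob and 1.5 mm screw heads
- slot_corner (a point): corner of the L-shaped slot, on the top plate (62 mm above the bench), at x = 50, y = 0 mm in the station's frame: the knob's axis is here when pushed right along the long leg. The slot is 15 mm wide, the knob's pin in it 12 mm; the long leg runs from the station's origin 50 mm along +x to here
- slot_end (a point): locked end of the slot's short leg, on the top plate, at x = 50, y = -26 mm in the station's frame: the knob's axis is here when locked. The short leg runs from the corner 26 mm along the station's -y (away from the robot). Both ends are solid stops
- stop_line (a point): point midway between the near faces of the two steel stop posts, x = 298 mm, z = 40 mm in the station's frame; the posts are 16 mm thick, at y = +-42 mm, tops at 62 mm. Plastic side guides up to 32 mm above the bench flank the nest
- knob_top (a point): centre of the top of the red knob: an upright round grip 26 mm across, side wall 70 to 96 mm above the bench, domed cap to 101 mm. It slides only along the slot: about 5 N in the long leg, 10 N once it moves the cassette and squeezes the jaw's spring, 3 to 4 N in the short leg. It stays where it is left
- clamp_slide (a joint): how far the slide (and the knob) has gone along the station's +x, in m: 0 open, 0.050 at the corner; starts between 0 and 0.012. In the short leg it may rest anywhere from 0.048 to 0.050
- knob (a joint): how far the knob has gone sideways along the station's -y, in m: 0 in the long leg (up to 0.002 of play there), 0.026 at the locked end of the short leg
- jaw: rubber-faced jaw, 54 mm wide, 10 mm thick, 20 to 50 mm above the bench, on a rod out of the housing's front; sprung, it gives way up to 10 mm (500 N/m, 1.5 N preload). Its origin coincides with the station's when the clamp is open and moves with the jaw; its face lies 112 mm ahead of it along +x
- knob_near: the half of the knob's side wall facing the station's -x and +y, on which the pushes along the slot bear (not a separate part). Origin on the knob's axis at bench level
- knob_far: the other half of the knob's side wall, facing the station's +x and -y. Origin on the knob's axis at bench level. The knob counts as pinched when the fingers press both halves at once
- cassette: black open cassette with upright 100 mm wafers, 140 mm long (its x, along the station's +x), 118 mm wide, 105 mm tall (wafers to 110), about 0.45 kg, on two slick white runners in the nest, underside 15 mm above the bench. Origin at the centre of the underside; 8 to 24 mm short of the stops at the start; seated, it is at x = 228 mm in the station's frame
- tweezers: steel wafer tweezers, 124 x 18 x 9 mm, lying on the bench on the robot's side of the station; origin at the middle of the underside
- loupe: black magnifier, 38 mm across, 36 mm tall, standing on the bench beyond the clamp housing; origin at the centre of the underside
- vacuum_wand: black vacuum wand with a white tip plate, 210 mm long, 19 mm high, lying on the bench beyond the station; origin under its middle
- wafer_shipper: round single-wafer box, white base and clear lid, 116 mm across, 18 mm tall, on the bench to the right, on the robot's side; origin at the centre of the underside
- solvent_bottle: white squeeze bottle with a yellow band, red cap and thin bent spout, 64 mm across, 178 mm tall, standing to the right of the clamp housing; origin at the centre of the underside
- pen: white pen with a blue cap, 136 mm long, 12 mm thick, lying on the bench to the left; origin under its middle
- blue_cassette: empty blue wafer cassette, 140 x 118 x 105 mm, standing on the bench to the left, not part of the job; origin at the centre of the underside
Things that resemble listed ones, but are neither listed nor needed, are in the scene too. What is shaped like the cassette but orange is not meant.

How it is judged:
On the way:
1. the knob is at the corner (slide within 4 mm of its end, knob not yet more than 12 mm into the short leg) with the cassette seated (value of joint clamp_slide above 0.046 m and value of joint knob below 0.012 m and x of cassette in the frame of station above 0.225 m and angle between the x axis of cassette and the x axis of station, either way round below 0.04 rad), for 0.05 s.
At the end, for the whole second after the job is handed in: the knob is in the short leg, within 3.5 mm of its locked end; the cassette stands flat in the nest, within 3 mm of the back stops and square to them (0.04 rad), at rest, with the jaw pressing on it (more than 1 N) (value of joint clamp_slide above 0.046 m and value of joint knob above 0.0225 m and x of cassette in the frame of station above 0.225 m and angle between the x axis of cassette and the x axis of station, either way round below 0.04 rad and contact force between jaw and cassette above 1 N and angle between cassette's own z axis and vertical below 0.05 rad and height (world z) of cassette below 0.018 m and linear speed of cassette below 0.01 m/s); the robot touches nothing.
It fails at once if the knob was pinched (both halves of its side wall pressed with more than 2 N at once) (contact force between the fingers and knob_near above 2 N and contact force between the fingers and knob_far above 2 N).
It fails at once if the robot touched the black cassette (more than 1 N) (contact force between any of the fingers, the arm and cassette above 1 N).
It fails at once if the black cassette was lifted by more than 8 mm or tipped (height (world z) of cassette above 0.023 m or angle between cassette's own z axis and vertical above 0.12 rad).
It fails at once if another thing on the bench was moved by more than 15 mm or lifted (distance of any of tweezers, loupe, vacuum_wand, wafer_shipper, solvent_bottle, pen, blue_cassette from where it was at the start of the episode above 0.015 m).
It also fails if it takes over 42 s, if anything falls off the work surface, if the arm or the gripper's body presses on something with over 40 N, if the wrist force passes 120 N, or if a joint passes its speed limit or range.

### The arm

A 6-joint arm with a two-finger parallel gripper is mounted at the origin on the work surface. World frame = base frame: x ahead of the robot, y to its left, z up, the work surface at z = 0. Lengths are in m, angles in rad, forces in N, time in s.
With the tool pointing down it reaches from about 0.15 to 0.775 m from the base axis. Payload 6.1 kg.
Tool frame: the origin (TCP) lies midway between the tips of the shut fingers; the grasp point (between the pads) lies 19 mm behind it (robot.grip_point_offset is the distance from the TCP to the grasp point, in m); z points along the fingers, y is the line along which they close (so a half turn about z gives the same grasp; the last joint's range is limited). The gripper opens to 85 mm and grips with 20 to 120 N. Pads are 22 mm wide; open, the fingers measure 114 mm over their backs; the gripper's body (76 mm by 85 mm) begins 54 mm behind the grasp point. The pads swing forward as they close: fully open they stand 13 mm farther back than shut.
Start: joints at [1.118, 0.126, -0.04, 1.405, 0, 1.571], TCP at [0.23, 0.472, 0.197] pointing down, gripper open.
Joint ranges: [-2.72, 2.72], [-0.95, 1.95], [-1.27, 1.35], [-1.78, 2.02], [-1.46, 1.47], [-3.14, 3.14]. Speed limits (rad/s): [2.39, 2.39, 3.01, 3.14, 3.14, 3.14].

### API

Orientations are given as a rotation vector (axis times angle).
In Python, from rig import robot gives the robot as it stands.
- The arm moves only by the shell command python3 -m creep 'ROWS' [FORCE]. ROWS is JSON, a list of rows, each a list of 7 numbers: the closure in counts, from 0 (fully open) to 255 (shut), then the shift along the tool's x, y, z scaled (see below), then the turn, a rotation vector about the tool's x, y, z scaled (see below). A call has 1 to 20 rows; each row is the pose to reach, as a shift and turn from the pose commanded when the call began, along the tool's axes at that moment; what a row does not reach only later rows make up. The controller multiplies each number of a shift by 400 mm and each number of a turn by 90 degrees. A row lasts 1/12 s, in which the tool goes at most 41.7 mm and 7.16 degrees, less where a joint would pass 70% of its speed; a pose out of reach is approached as far as the arm can. A call with a number of a shift or a turn outside -1 to 1 is refused whole. A call with a gripper value outside its range is refused whole. The fingers move at their own pace and stop on an object; FORCE is the grip in N (left out, the last holds). Time passes only in rows, so rows that repeat a pose let the fingers close. It gives the time, the measured TCP pose, the force, the opening and the grip force at its end, in the units of the state.
- robot.observe(): the state, without advancing time (a new reading comes with each control period).
- robot.camera(name): name is "side" or "top"; returns a dict with "image" (480x640x3 uint8, blue, green, red), "K" (3x3 intrinsics, pixels), "cam_to_world" (4x4, takes a point from camera to world coordinates). Camera axes: x right, y up, looking along -z (the intrinsics and any distortion apply to the point x, -y, -z); pixel columns grow to the right and rows downward; lengths in m; the calibration is good to about 2 mm. A picture is of the moment at which its call begins. There is no depth.
- robot.job_done(): hands the job in; it is judged then, once.
Trained networks look in the newest picture that a camera, given by its name, has taken for a name from the list of things; names that differ only in an ending like _2 or _b are one class to them, and where a whole thing is asked for, a point or a joint stands for the part that bears it (a point fixed in the world has none). Each returns a list of dicts, best first, with "confidence" (0 to 1); they miss things now and then, are a little off and sometimes report something else, mostly with a low value. They report only what shows in the picture. A call takes as long as a camera call. They do not tell look-alikes from the thing itself.
- robot.search_frame(query, camera): "location" ([x, y, z] in m, in world coordinates, good to about 4 mm: the middle of the surface that is visible of it).
The state is a dict: "time_s": time; "joint_pos": joint angles; "qd": joint speeds; "effort": joint torques, N m; "ee_pos": TCP position; "tcp_rot": TCP orientation; "contact_force": force on the tool from outside, world axes, zero at the start; "moment": the same for the moment, N m; "grip_width": opening from 0.0 (shut) to 1.0 (fully open); "finger_force": force on a finger pad.
Only numpy, scipy, OpenCV 4.12 (cv2) and the standard library are available. Lean on these libraries where they do the work, as an engineer would, in place of code of your own. Each camera call takes 0.05 s, during which the arm holds its last target. There are 200 camera calls.

## Working session

There is one attempt and no reset: what is moved stays moved. The work goes in short steps, Python scripts to look and compute and a shell command to move; the robot and the scene stay as the last step left them, time stands still between calls to the robot, and variables do not carry over. Pictures are saved under pics/ and viewed, at most 10 in all, crops included, and the job is handed in when it is done.

```bash
mkdir -p pics; ls; python3 - <<'E'
from rig import robot
import cv2
s=robot.observe(); print(s['time_s'],s['ee_pos'],s['tcp_rot'],s['grip_width'])
for c in ('side','top'):
    r=robot.camera(c); cv2.imwrite(f'pics/{c}0.png',r['image']); print(c,r['K'],r['cam_to_world'])
    for q in ('knob_top','cassette','jaw','station','solvent_bottle','loupe'):
        for d in robot.search_frame(q,c)[:3]: print(q,[round(float(v),4) for v in d['location']],round(d['confidence'],2))
E
```

```text
pics
0.0 [0.22947478 0.47167447 0.19601493] [-7.05111846e-01 -3.06106489e+00  2.50069940e-03] 1.0016382240356454
side [[592.60836468   0.         314.37410136]
 [  0.         592.60836468 234.50425107]
 [  0.           0.           1.        ]] [[ 0.76738623  0.36373639 -0.52802861 -0.13276725]
 [-0.64110954  0.44792259 -0.62317246 -0.76200088]
 [ 0.00984544  0.81673814  0.5769245   0.87239385]
 [ 0.          0.          0.          1.        ]]
knob_top [0.5638, -0.0952, 0.0925] 0.67
cassette [0.4787, 0.0838, 0.0976] 0.9
cassette [0.7766, 0.1062, 0.0808] 0.8
jaw [0.5334, 0.0128, 0.0424] 0.59
station [0.5154, -0.0641, 0.0315] 0.96
solvent_bottle [0.677, -0.3068, 0.0835] 0.87
loupe [0.6744, -0.0535, 0.0387] 0.54
top [[468.15279219   0.         323.3816027 ]
 [  0.         468.15279219 239.36407105]
 [  0.           0.           1.        ]] [[-0.02605091  0.98649193 -0.16172513  0.40769168]
 [-0.9993531  -0.02971231 -0.02026216  0.03653181]
 [-0.02479368  0.16109266  0.98662781  1.23792885]
 [ 0.          0.          0.          1.        ]]
cassette [0.5084, 0.1255, 0.094] 0.8
cassette [0.7873, 0.1364, 0.084] 0.58
jaw [0.5283, 0.0137, 0.0508] 0.59
station [0.5297, -0.0019, 0.0139] 0.63
solvent_bottle [0.6813, -0.2837, 0.1043] 0.83
loupe [0.6735, -0.0506, 0.0341] 0.68
```

View pics/side0.png

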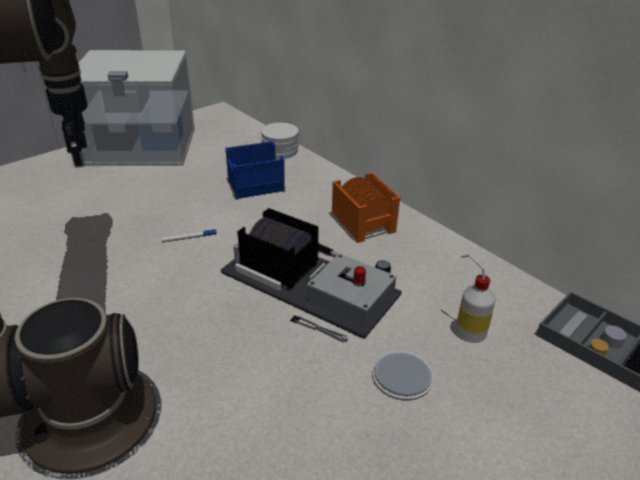

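View pics/top0.png

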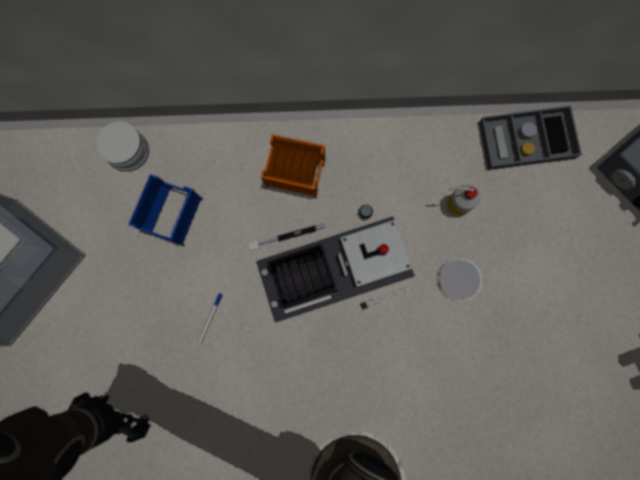

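The top view shows the housing at about (340–413, 218–286), the red knob near (383,249), and the slot running left and then up. I'll zoom in to measure it.

```bash
cat > h.py <<'E'
import numpy as np, cv2
from rig import robot
def ray(r,px,z):
    K=r['K'];T=np.array(r['cam_to_world']);u,v=px
    d=np.array([(u-K[0,2])/K[0,0],-(v-K[1,2])/K[1,1],-1.]);d=T[:3,:3]@d;o=T[:3,3]
    return o+d*(z-o[2])/d[2]
def proj(r,P):
    T=np.array(r['cam_to_world']);K=r['K'];c=T[:3,:3].T@(np.array(P)-T[:3,3])
    return np.array([K[0,2]+K[0,0]*c[0]/-c[2],K[1,2]-K[1,1]*c[1]/-c[2]])
def red(r,near):
    h=cv2.cvtColor(r['image'],cv2.COLOR_BGR2HSV)
    m=(((h[...,0]<6)|(h[...,0]>172))&(h[...,1]>140)&(h[...,2]>70)).astype(np.uint8)
    n,l,st,c=cv2.connectedComponentsWithStats(m)
    return [(c[i].round(1),st[i]) for i in range(1,n) if st[i,4]>15 and np.hypot(*(c[i]-near))<60]
E
python3 - <<'E'
from h import *
t=robot.camera('top');s=robot.camera('side')
print(red(t,(383,249)));print(red(s,(360,275)))
a=cv2.resize(t['image'][205:325,250:420],None,fx=4.7,fy=4.7,interpolation=cv2.INTER_CUBIC);cv2.imwrite('pics/t1.png',a)
b=cv2.resize(s['image'][200:335,215:405],None,fx=4.2,fy=4.2,interpolation=cv2.INTER_CUBIC);cv2.imwrite('pics/s1.png',b)
E
```

```text
[(array([383.2, 248.8]), array([379, 245,   9,   9,  59], dtype=int32))]
[(array([359.6, 270.4]), array([355, 267,  10,   8,  68], dtype=int32))]
```

View pics/t1.png

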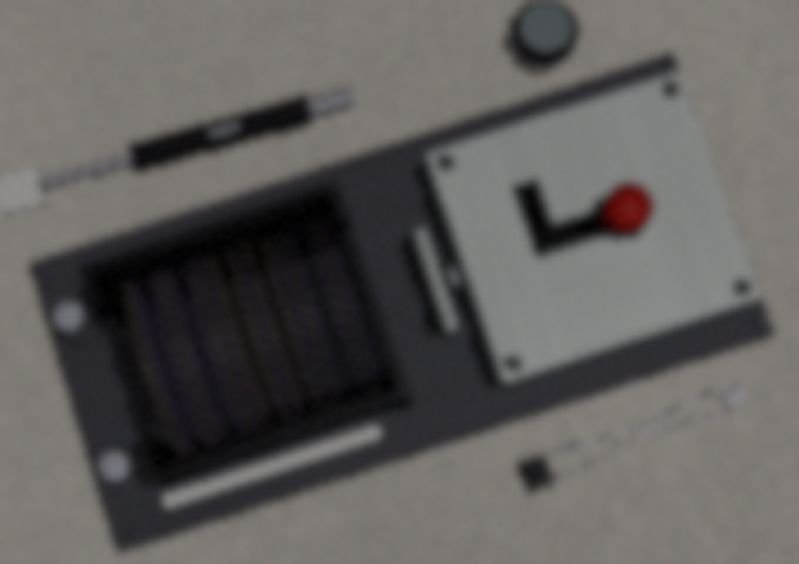

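View pics/s1.png

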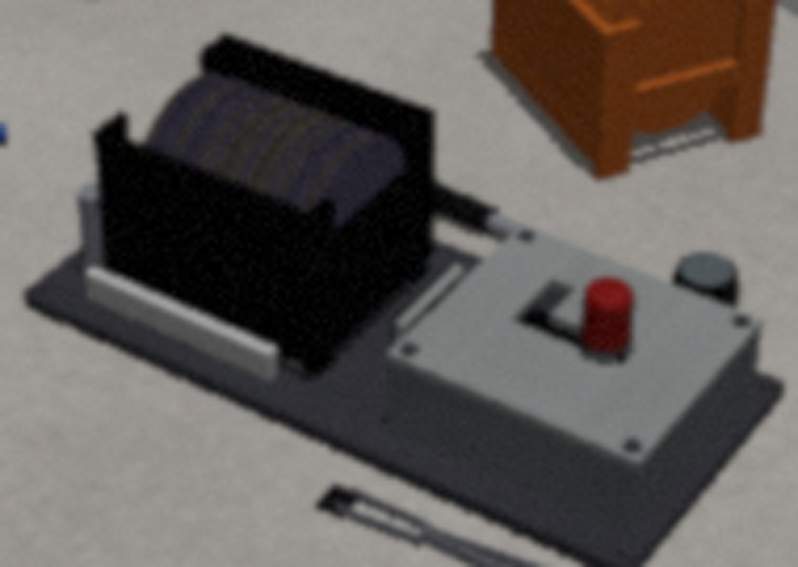

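```bash
python3 - <<'E'
from h import *
from scipy.optimize import least_squares as ls
t=robot.camera('top');s=robot.camera('side')
C=np.array([[95,-65],[95,65],[-50,65],[-50,-65]])/1e3
tp=np.array([[427,153],[503,382],[762,297],[675,70]])/4.7+[250-.4,205-.4]
sp=np.array([[520,232],[392,352],[640,465],[760,322]])/4.2+[215-.4,200-.4]
def W(p,q,z):
    c,n=np.cos(p[2]),np.sin(p[2]); return [p[0]+c*q[0]-n*q[1],p[1]+n*q[0]+c*q[1],z]
def f(p,cams=(1,1)):
    o=[]
    for q,a,b in zip(C,tp,sp):
        w=W(p,q,.062)
        if cams[0]:o+=list(proj(t,w)-a)
        if cams[1]:o+=list(proj(s,w)-b)
    return o
for cams in((1,0),(0,1),(1,1)):
    R=ls(f,[.56,-.09,1.6],args=(cams,));p=R.x;print(cams,p,np.abs(R.fun).max())
def k(v):
    w=W(p,[v[0],0],.099); return np.r_[proj(t,w)-[383.2,248.8]]
print('slide',ls(k,[0.]).x,ls(k,[0.]).fun)
print('knob rays',ray(t,(383.2,248.8),.097),ray(s,(359.6,270.4),.092))
for q in([0,0],[50,0],[50,-26],[228,0],[298,0]):print(q,W(p,np.array(q)/1e3,.1))
for q in('knob_top','tweezers','cassette'):
  for d in robot.search_frame(q,'top')[:2]: print(q,np.round(d['location'],4),d['confidence'])
E
```

```text
(1, 0) [ 0.56977356 -0.09162488  1.86549806] 0.6257236442876888
(0, 1) [ 0.56932234 -0.08908498  1.86846433] 1.1997158689988225
(1, 1) [ 0.56927215 -0.09035588  1.86682747] 1.2600331716960795
slide [0.00493659] [-0.17170213 -0.51214401]
knob rays [ 0.56683241 -0.08620948  0.097     ] [ 0.5714334  -0.07956291  0.092     ]
[0, 0] [np.float64(0.5692721549339972), np.float64(-0.09035588272122935), 0.1]
[50, 0] [np.float64(0.5546858401009941), np.float64(-0.04253079077576087), 0.1]
[50, -26] [np.float64(0.5795548879126377), np.float64(-0.03494590706259926), 0.1]
[228, 0] [np.float64(0.5027585592955031), np.float64(0.1277265365501069), 0.1]
[298, 0] [np.float64(0.48233771852929874), np.float64(0.1946816652737628), 0.1]
tweezers [ 0.4396 -0.0606  0.0059] 0.61
cassette [0.5097 0.1272 0.0943] 0.96
cassette [0.7903 0.1364 0.0849] 0.83
```

```bash
python3 -m creep '[[255,0,0,-0.1,0,0,0],[255,0,0,-0.2,0,0,0],[255,-0.873,-0.585,-0.2,0,0,0.522],[255,-0.873,-0.585,-0.2,0,0,0.522],[255,-0.873,-0.585,-0.2,0,0,0.522],[255,-0.873,-0.585,-0.2,0,0,0.522],[255,-0.873,-0.585,-0.2,0,0,0.522],[255,-0.873,-0.585,-0.2,0,0,0.522],[255,-0.873,-0.585,-0.2,0,0,0.522],[255,-0.873,-0.585,-0.2,0,0,0.522],[255,-0.873,-0.585,-0.2,0,0,0.522],[255,-0.873,-0.585,-0.2,0,0,0.522],[255,-0.873,-0.585,-0.2,0,0,0.522],[255,-0.873,-0.585,-0.2,0,0,0.522],[255,-0.873,-0.585,-0.2,0,0,0.522],[255,-0.873,-0.585,-0.2,0,0,0.522]]' 30
cat >> h.py <<'E'
from scipy.spatial.transform import Rotation as Ro
P0=np.array([.5695,-.0905]);YAW=1.867
ex=np.array([np.cos(YAW),np.sin(YAW)]);ey=np.array([-ex[1],ex[0]])
def rep(tgt=None):
    s=robot.observe();p=np.array(s['ee_pos']);R=Ro.from_rotvec(s['tcp_rot']).as_matrix()
    d=p[:2]-P0;print('t',s['time_s'],'station mm',(d@ex*1e3).round(1),(d@ey*1e3).round(1),'z',p[2].round(4),'F',np.round(s['contact_force'],1),'w',round(s['grip_width'],3))
    Rt=np.c_[np.r_[ex,0],np.r_[-ey,0],[0,0,-1]]
    print('turn scaled',(Ro.from_matrix(R.T@Rt).as_rotvec()/(np.pi/2)).round(4))
    if tgt is not None:
        w=np.r_[P0+ex*tgt[0]/1e3+ey*tgt[1]/1e3,tgt[2]/1e3];print('shift scaled',(R.T@(w-p)/.4).round(4))
E
python3 -c "
from h import *
rep((-45,0,200))"
```

```text
time_s: 2.38
ee_pos: [0.4408, 0.1097, 0.2769]
tcp_rot: [-1.865, -2.528, -0.0]
contact_force: [0.3, -1.0, -0.5]
grip_width: 0.0
finger_force: 0.0
t 2.3833 station mm 229.1 64.6 z 0.2769 F [ 0.3 -1.  -0.5] w 0.0
turn scaled [-0.     -0.0002  0.0019]
shift scaled [-0.6857  0.1594  0.1919]
```

```bash
python3 -m creep '[[255,-0.686,0.16,0,0,0,0.002],[255,-0.686,0.16,0,0,0,0.002],[255,-0.686,0.16,0,0,0,0.002],[255,-0.686,0.16,0,0,0,0.002],[255,-0.686,0.16,0,0,0,0.002],[255,-0.686,0.16,0,0,0,0.002],[255,-0.686,0.16,0,0,0,0.002],[255,-0.686,0.16,0.2,0,0,0.002],[255,-0.686,0.16,0.36,0,0,0.002],[255,-0.686,0.16,0.36,0,0,0.002],[255,-0.686,0.16,0.36,0,0,0.002],[255,-0.686,0.16,0.36,0,0,0.002],[255,-0.686,0.16,0.36,0,0,0.002],[255,-0.686,0.16,0.36,0,0,0.002]]'
python3 - <<'E'
from h import *
rep((-45,0,74))
for c,(u,v) in(('top',(383,249)),('side',(360,275))):
    r=robot.camera(c);a=r['image'][v-45:v+45,u-60:u+60];cv2.imwrite(f'pics/{c}2.png',cv2.resize(a,None,fx=5,fy=5,interpolation=cv2.INTER_CUBIC));print(red(r,(u,v)))
E
```

```text
time_s: 3.55
ee_pos: [0.5843, -0.1335, 0.135]
tcp_rot: [1.867, 2.524, 0.002]
contact_force: [0.8, 0.4, 0.5]
grip_width: 0.004
finger_force: 0.0
t 3.55 station mm -45.5 -1.6 z 0.135 F [0.8 0.4 0.5] w 0.004
turn scaled [0.0016 0.0009 0.0004]
shift scaled [ 0.0014 -0.0043  0.1526]
[]
[]
```

View pics/side2.png

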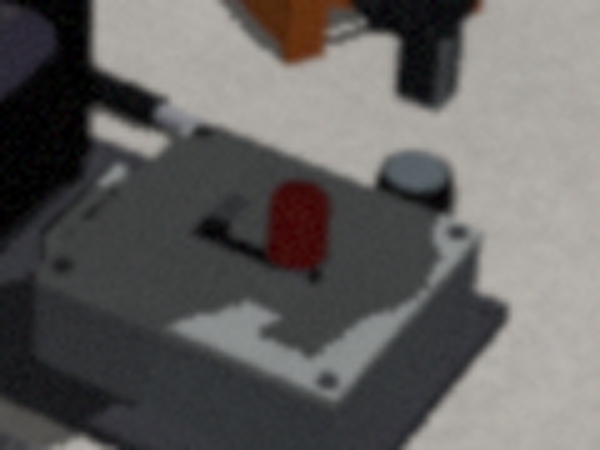

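The side crop shows the closed fingers around (430,100), behind the knob at (298,225) and clear of it. Next I'll descend and push.

```bash
python3 -m creep '[[255,0,-0.004,0.08,0,0,0],[255,0,-0.004,0.145,0,0,0],[255,0,-0.004,0.145,0,0,0],[255,0,-0.004,0.145,0,0,0],[255,0.02,-0.004,0.145,0,0,0],[255,0.035,-0.004,0.145,0,0,0],[255,0.045,-0.004,0.145,0,0,0],[255,0.055,-0.004,0.145,0,0,0],[255,0.065,-0.004,0.145,0,0,0],[255,0.075,-0.004,0.145,0,0,0],[255,0.085,-0.004,0.145,0,0,0],[255,0.095,-0.004,0.145,0,0,0],[255,0.105,-0.004,0.145,0,0,0],[255,0.115,-0.004,0.145,0,0,0],[255,0.125,-0.004,0.145,0,0,0],[255,0.125,-0.004,0.145,0,0,0]]'
python3 - <<'E'
from h import *
rep((26,0,77))
for c,(u,v) in(('top',(373,249)),('side',(350,275))):
    r=robot.camera(c);a=r['image'][v-45:v+45,u-60:u+60];cv2.imwrite(f'pics/{c}3.png',cv2.resize(a,None,fx=5,fy=5,interpolation=cv2.INTER_CUBIC))
E
```

```text
time_s: 4.98
ee_pos: [0.5667, -0.0866, 0.0748]
tcp_rot: [-1.87, -2.524, -0.0]
contact_force: [-0.5, 0.3, -0.3]
grip_width: -0.001
finger_force: 0.0
t 4.9833 station mm 4.6 1.5 z 0.0748 F [-0.5  0.3 -0.3] w -0.001
turn scaled [-0.0001 -0.0002 -0.0004]
shift scaled [ 0.0535  0.0037 -0.0055]
```

View pics/side3.png

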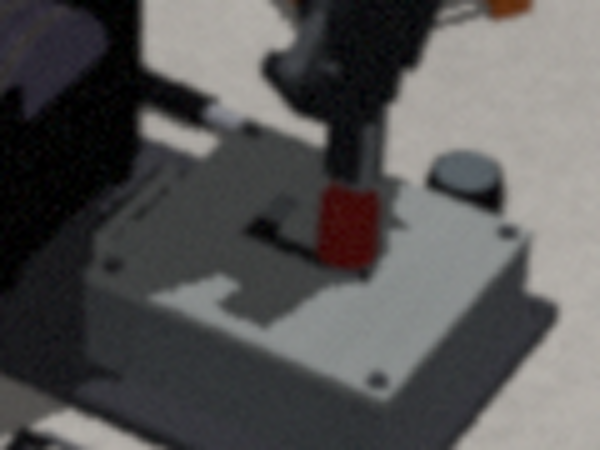

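```bash
python3 - <<'E'
from h import *
t=robot.camera('top');s=robot.camera('side');p=robot.observe()['ee_pos']
print(proj(t,p),proj(s,p),p, 'crop top',(proj(t,p)-[313,204])*5,'side',(proj(s,p)-[290,230])*5)
E
```

```text
[382.75729643 249.95007404] [360.19865387 279.3923374 ] [ 0.56706047 -0.08735966  0.07479319] crop top [348.78648217 229.75037019] side [350.99326936 246.96168701]
```

View pics/top3.png

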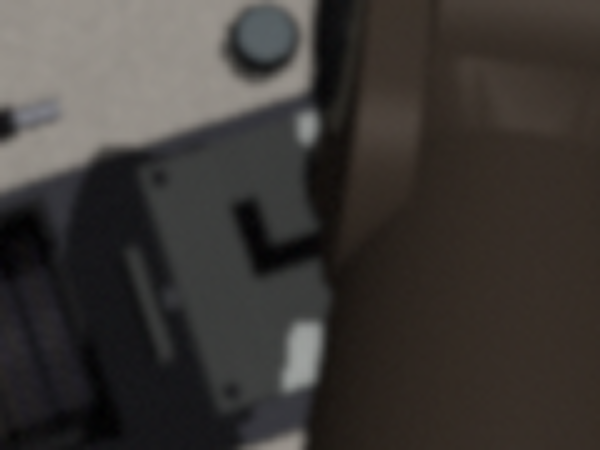

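```bash
python3 - <<'E'
from h import *
s=robot.camera('side');t=robot.camera('top')
for P in([.5843,-.1335,.135],[.2295,.4717,.196]):print(proj(s,P),proj(t,P))
print(robot.observe()['joint_pos'],s['K'],np.array(s['cam_to_world'])[:3,3])
cv2.imwrite('pics/side4.png',s['image'])
a=s['image'][150:330,260:460];cv2.imwrite('pics/side5.png',cv2.resize(a,None,fx=3.3,fy=3.3,interpolation=cv2.INTER_CUBIC))
print((proj(s,robot.observe()['ee_pos'])-[260,150])*3.3)
E
```

```text
[383.79391142 264.19842226] [404.39991014 238.6908429 ]
[ 86.34138626 176.60248244] [135.5570135  404.96533745]
[-1.52909519e-01  2.43179075e-01 -1.65624084e-01  1.16196797e+00
 -6.56394895e-05  1.12320720e+00] [[592.60836468   0.         314.37410136]
 [  0.         592.60836468 234.50425107]
 [  0.           0.           1.        ]] [-0.13276725 -0.76200088  0.87239385]
[330.70867804 427.06217668]
```

View pics/side5.png

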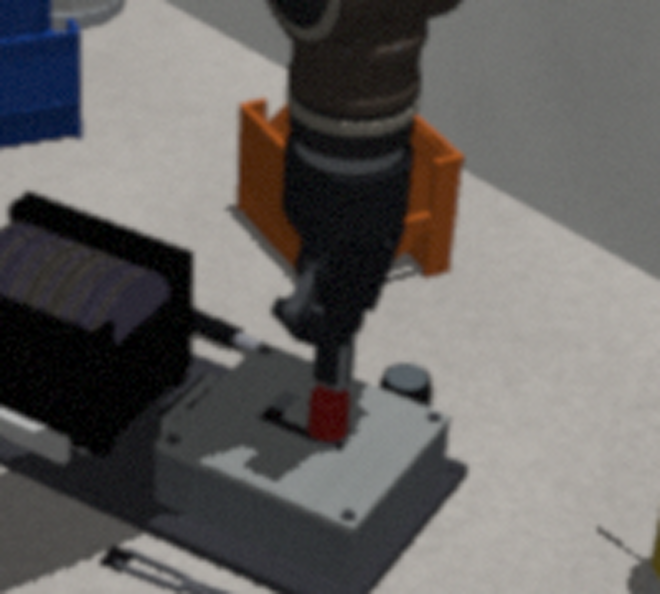

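The top view is blocked by the arm. The side view shows the fingertips just above the knob, about 12–14 px higher than the reported TCP projects, and there was no contact. So the tips look to be roughly 30 mm higher than reported. I'll back off and feel for the top plate at a clear spot.

```bash
python3 -m creep '[[255,-0.05,0,0,0,0,0],[255,-0.095,0.004,0,0,0,0],[255,-0.095,0.004,0,0,0,0],[255,-0.095,0.004,0,0,0,0],[255,-0.095,0.004,0,0,0,0]]'
python3 - <<'E'
from h import *
rep()
s=robot.camera('side');o=robot.observe()
p=o['ee_pos']
for dz in(0,.02,.03,.04):print(dz,proj(s,[p[0],p[1],p[2]+dz]),proj(s,[.5843,-.1335,.135+dz]))
a=s['image'][205:305,310:430];cv2.imwrite('pics/side6.png',cv2.resize(a,None,fx=5,fy=5,interpolation=cv2.INTER_CUBIC))
E
```

```text
time_s: 5.7
ee_pos: [0.5793, -0.1229, 0.0746]
tcp_rot: [-1.871, -2.523, -0.0]
contact_force: [-1.0, 0.7, 0.3]
grip_width: 0.001
finger_force: 0.0
t 5.7 station mm -33.9 0.1 z 0.0746 F [-1.   0.7  0.3] w 0.001
turn scaled [-0.0002 -0.0004 -0.0011]
0 [376.13373546 285.49116072] [383.79391142 264.19842226]
0.02 [376.81181157 278.05728205] [384.56887023 256.31321675]
0.03 [377.15567029 274.28749277] [384.96204068 252.31270752]
0.04 [377.50280401 270.48179905] [385.35907984 248.27283427]
```

View pics/side6.png

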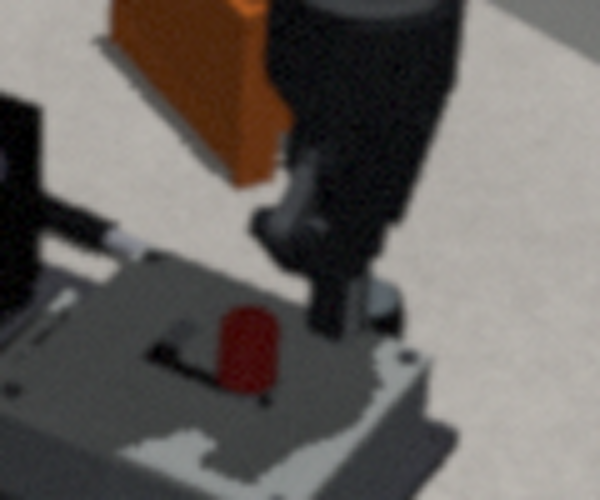

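The fingertip is at about px (378,273). That fits tips that are either about 34 mm too high or about 45 mm too far away. A gentle descent will show which.

```bash
python3 -m creep '[[255,0,0,0.01,0,0,0],[255,0,0,0.02,0,0,0],[255,0,0,0.03,0,0,0],[255,0,0,0.035,0,0,0],[255,0,0,0.035,0,0,0]]' | grep -E 'pos|force'; 
```

```text
ee_pos: [0.579, -0.1228, 0.0599]
contact_force: [-0.0, 1.0, -0.2]
finger_force: 0.0
```

```bash
python3 -m creep '[[255,0,0,0.01,0,0,0],[255,0,0,0.02,0,0,0],[255,0,0,0.03,0,0,0],[255,0,0,0.03,0,0,0]]' | grep -E 'pos|force'; python3 - <<'E'
from h import *
s=robot.camera('side')
rep()
p=robot.observe()['ee_pos']
print(proj(s,p),proj(s,np.array(p)+[0,0,.034]))
E
```

```text
ee_pos: [0.579, -0.123, 0.0477]
contact_force: [-0.3, 0.6, 0.3]
finger_force: 0.0
t 6.55 station mm -34.0 0.3 z 0.0481 F [ 0.6 -1.2  0.2] w 0.003
turn scaled [-0.0006 -0.0003 -0.0009]
[375.34553548 295.24137002] [376.47917269 282.83077377]
```

No contact at reported z = 0.048, so the reported z reads about 34 mm low and the tips are really near 80 mm, which is the knob's wall height. I'll go a little lower and push.

```bash
python3 -m creep '[[255,0,0,0.01,0,0,0],[255,0.01,0,0.01,0,0,0],[255,0.02,0,0.01,0,0,0],[255,0.03,0,0.01,0,0,0],[255,0.04,0,0.01,0,0,0],[255,0.05,0,0.01,0,0,0],[255,0.05,0,0.01,0,0,0]]'  | grep -E 'pos|force'; python3 -c "
from h import *
rep()
s=robot.camera('side');print(red(s,(355,275)))
h=cv2.cvtColor(s['image'],cv2.COLOR_BGR2HSV)[250:300,330:380];m=((h[...,0]<10)|(h[...,0]>170))&(h[...,1]>120)&(h[...,2]>35);v,u=np.nonzero(m);print(u.mean()+330,v.mean()+250,len(u))"
```

```text
ee_pos: [0.5739, -0.104, 0.045]
contact_force: [0.4, -2.7, -1.1]
finger_force: 1.4
t 7.1333 station mm -14.2 -0.2 z 0.045 F [ 0.4 -2.7 -1.1] w 0.003
turn scaled [ 0.0001  0.001  -0.0006]
[]
356.54545454545456 274.6168831168831 154
```

Contact is made at station x ≈ -14 mm. Continuing the push.

```bash
python3 -m creep '[[255,0.01,0,0,0,0,0],[255,0.02,0,0,0,0,0],[255,0.03,0,0,0,0,0],[255,0.04,0,0,0,0,0],[255,0.047,0,0,0,0,0],[255,0.054,0,0,0,0,0],[255,0.061,0,0,0,0,0],[255,0.068,0,0,0,0,0],[255,0.075,0,0,0,0,0],[255,0.075,0,0,0,0,0]]'  | grep -E 'pos|force'; cat >>h.py <<'E'
def kn():
    s=robot.camera('side');h=cv2.cvtColor(s['image'],cv2.COLOR_BGR2HSV)[230:300,310:390];m=((h[...,0]<10)|(h[...,0]>170))&(h[...,1]>120)&(h[...,2]>35)
    n,l,st,c=cv2.connectedComponentsWithStats(m.astype(np.uint8))
    i=1+np.argmax(st[1:,4]);w=ray(s,c[i]+[310,230],.085)[:2]-P0
    print('knob px',c[i]+[310,230],st[i],'station mm',w@ex*1e3,w@ey*1e3)
E
python3 -c "
from h import *
rep();kn()"
```

```text
ee_pos: [0.5654, -0.0759, 0.045]
contact_force: [0.9, -4.2, -1.7]
finger_force: 2.3
t 8.0167 station mm 15.2 -0.3 z 0.045 F [ 0.9 -4.2 -1.7] w -0.003
turn scaled [ 0.0001  0.0011 -0.001 ]
knob px [344.62328767 269.84246575] [ 30  32  11  16 146] station mm 41.3141745372223 3.2382023010291414
```

```bash
python3 -m creep '[[255,0.006,0,0,0,0,0],[255,0.012,0,0,0,0,0],[255,0.018,0,0,0,0,0],[255,0.024,0,0,0,0,0],[255,0.024,0,0,0,0,0]]'  | grep -E 'pos|force'; python3 -c "
from h import *
rep();kn()"
```

```text
ee_pos: [0.5627, -0.0671, 0.045]
contact_force: [1.7, -5.6, -0.7]
finger_force: 3.1
t 8.4833 station mm 24.4 -0.4 z 0.045 F [ 1.7 -5.6 -0.7] w 0.002
turn scaled [ 0.0002  0.0015 -0.0012]
knob px [341.05147059 268.27205882] [ 26  30  11  16 136] station mm 50.387653391290456 2.8799200753203147
```

```bash
python3 -m creep '[[255,0.004,0,0,0,0,0],[255,0.008,0,0,0,0,0],[255,0.012,0,0,0,0,0],[255,0.012,0,0,0,0,0]]'  | grep -E 'contact'; python3 -c "
from h import *
rep();kn()"
```

```text
contact_force: [4.4, -17.4, -3.4]
t 8.8667 station mm 25.9 -0.4 z 0.0452 F [  4.4 -17.4  -3.4] w -0.001
turn scaled [-0.0001  0.0058 -0.0022]
knob px [340.51048951 267.95804196] [ 26  30  11  16 143] station mm 51.902089482536596 2.601822871924479
```

```bash
python3 -m creep '[[255,0.004,0,0,0,0,0],[255,0.006,0,0,0,0,0],[255,0.006,0,0,0,0,0]]'  | grep -E 'contact'; python3 -c "
from h import *
rep();kn()
s=robot.camera('side');a=s['image'][190:310,220:400];cv2.imwrite('pics/side7.png',cv2.resize(a,None,fx=4.2,fy=4.2,interpolation=cv2.INTER_CUBIC))"
```

```text
contact_force: [7.0, -24.2, -4.7]
t 9.1667 station mm 25.9 -0.3 z 0.0453 F [  7.  -24.2  -4.7] w 0.001
turn scaled [-0.0003  0.0085 -0.0031]
knob px [340.41428571 267.95      ] [ 26  30  11  16 140] station mm 52.08695733029223 2.6927003444112034
```

View pics/side7.png

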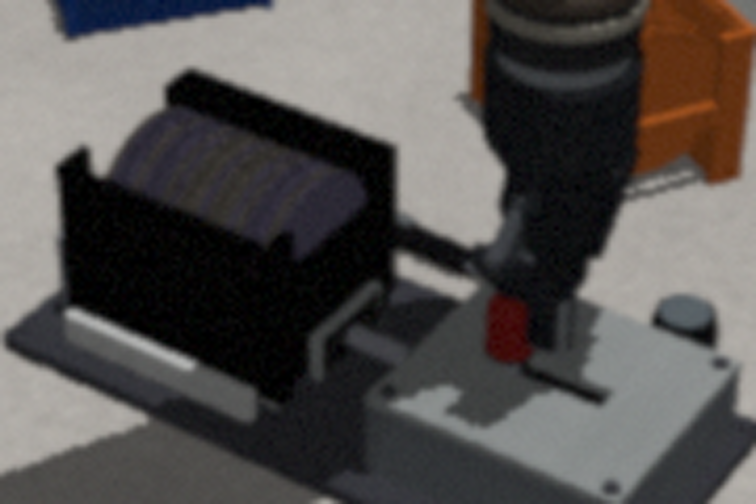

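The knob is against the corner stop (24 N, no more motion), and the jaw, seen at about (345,330), presses the cassette. That was my tenth picture. Now I'll back off, go around to the robot's side of the knob and push sideways.

```bash
python3 -m creep '[[255,-0.03,0,0,0,0,0],[255,-0.066,0,0,0,0,0],[255,-0.066,-0.05,0,0,0,0],[255,-0.066,-0.1375,0,0,0,0],[255,-0.066,-0.1375,0,0,0,0],[255,0,-0.1375,0,0,0,0],[255,0.046,-0.1375,0,0,0,0],[255,0.046,-0.1375,0,0,0,0],[255,0.046,-0.1375,0,0,0,0]]'  | grep -E 'contact'; python3 -c "
from h import *
rep((50,30,45));kn()"
```

```text
contact_force: [-0.3, -0.6, -0.2]
t 10.0167 station mm 51.7 54.7 z 0.045 F [-0.3 -0.6 -0.2] w -0.003
turn scaled [ 0.0001 -0.0004  0.0002]
shift scaled [-0.0043  0.0617  0.    ]
knob px [341.18902439 267.54878049] [ 26  30  12  16 164] station mm 51.42282758387809 0.5906621100006559
```

```bash
python3 -m creep '[[255,-0.004,0.02,0,0,0,0],[255,-0.004,0.04,0,0,0,0],[255,-0.004,0.05,0,0,0,0],[255,-0.004,0.058,0,0,0,0],[255,-0.004,0.066,0,0,0,0],[255,-0.004,0.074,0,0,0,0],[255,-0.004,0.082,0,0,0,0],[255,-0.004,0.09,0,0,0,0],[255,-0.004,0.098,0,0,0,0],[255,-0.004,0.098,0,0,0,0]]'  | grep -E 'contact'; python3 -c "
from h import *
rep();kn()"
```

```text
contact_force: [-1.0, -1.0, -0.4]
t 10.9 station mm 49.4 15.2 z 0.0446 F [-1.  -1.  -0.4] w -0.004
turn scaled [-0.0001  0.     -0.0008]
knob px [346.41666667 265.19444444] [34 27  6 16 72] station mm 46.284827864275044 -12.637917129428901
```

```bash
python3 -m creep '[[255,0,0.008,0,0,0,0],[255,0,0.016,0,0,0,0],[255,0,0.024,0,0,0,0],[255,0,0.024,0,0,0,0]]'  | grep -E 'contact'; python3 -c "
from h import *
rep();kn()"
```

```text
contact_force: [-0.4, -0.8, -2.0]
t 11.2833 station mm 49.5 5.3 z 0.0448 F [-0.4 -0.8 -2. ] w 0.002
turn scaled [ 0.0003 -0.0001 -0.0007]
knob px [348.81333333 262.78666667] [36 25  6 16 75] station mm 46.266740492763475 -22.76086736993854
```

```bash
python3 -m creep '[[255,0,0.005,0,0,0,0],[255,0,0.01,0,0,0,0],[255,0,0.015,0,0,0,0],[255,0,0.015,0,0,0,0]]'  | grep -E 'contact'; python3 -c "
from h import *
rep();kn()"
```

```text
contact_force: [-4.9, -1.6, 2.4]
t 11.6667 station mm 49.5 0.5 z 0.0448 F [-4.9 -1.6  2.4] w 0.001
turn scaled [-0.001   0.     -0.0009]
knob px [349.83783784 261.87837838] [37 24  6 16 74] station mm 46.0433257187302 -26.753701913832405
```

```bash
python3 -m creep '[[255,0,0.004,0,0,0,0],[255,0,0.008,0,0,0,0],[255,0,0.01,0,0,0,0],[255,0,0.01,0,0,0,0]]'  | grep -E 'contact'; python3 -c "
from h import *
rep();kn()"
```

```text
contact_force: [-15.6, -4.3, 9.0]
t 12.05 station mm 49.5 0.2 z 0.0446 F [-15.6  -4.3   9. ] w -0.005
turn scaled [-0.0048  0.0002 -0.0014]
knob px [349.88732394 261.92957746] [37 24  6 16 71] station mm 45.86311248212721 -26.65765598571983
```

Hard stop reached (16 N, no motion). Next I'll withdraw toward the robot, rise and check the knob from the camera.

```bash
python3 -m creep '[[255,0,-0.03,0,0,0,0],[255,0,-0.08,0,0,0,0],[255,0,-0.08,0,0,0,0],[255,0,-0.08,-0.1,0,0,0],[255,0,-0.08,-0.2,0,0,0],[255,0,-0.08,-0.3,0,0,0],[255,-0.1,-0.3,-0.3,0,0,0],[255,-0.1,-0.4,-0.3,0,0,0],[255,-0.1,-0.4,-0.3,0,0,0],[255,-0.1,-0.4,-0.3,0,0,0],[255,-0.1,-0.4,-0.3,0,0,0],[255,-0.1,-0.4,-0.3,0,0,0]]'  | grep -E 'contact|ee'; python3 -c "
from h import *
rep();kn()
t=robot.camera('top');print(red(t,(375,240)))
for q in red(t,(375,240)):
  w=ray(t,q[0],.098)[:2]-P0;print(w@ex,w@ey)
for c in('side','top'):
  for d in robot.search_frame('cassette',c)[:2]:
    w=np.array(d['location'][:2])-P0;print(c,w@ex,w@ey,d['confidence'])"
```

```text
ee_pos: [0.4185, -0.1271, 0.1655]
contact_force: [-0.3, 0.1, -0.1]
t 13.1 station mm 9.1 155.1 z 0.1655 F [-0.3  0.1 -0.1] w -0.002
turn scaled [ 0.0016  0.0005 -0.0016]
knob px [347.39240506 261.19620253] [ 32  23  11  17 158] station mm 51.665076988833086 -25.875721289344536
[(array([362.5, 244.9]), array([358, 241,   9,   9,  64], dtype=int32))]
0.049837504230471605 -0.023957121114346436
side 0.22051669722253708 0.037046406655219744 0.85
side 0.11446575098313667 -0.259408407442524 0.82
top 0.15226927216239186 -0.2780549563577953 0.95
top 0.23337209352190166 -0.0030522066124018766 0.82
```

```bash
python3 -c "
from rig import robot
print(robot.job_done())"
```

```text
the job is handed in; nothing more can be done
None
```

The clamp is locked and the job is handed in at about 13 s: the knob went to the corner stop, then to the end of the short leg. The last camera check put it about 26 mm along the short leg, with the cassette looking seated against the stops; no verdict was returned.

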